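Fit the clamp lever on its splined shaft and close the clamp

ROBOT

A 6-joint arm with a two-finger parallel gripper is mounted at the origin on a cart in front of the work surface, level with it; the furniture and walls round the work are solid. World frame = base frame: x ahead of the robot, y to its left, z up, the work surface at z = 0. Lengths are in m, angles in rad, forces in N, time in s.
With the tool pointing down it reaches from about 0.375 to 0.925 m from the base axis. Payload 5.7 kg.
Tool frame: the origin (TCP) lies midway between the tips of the shut fingers; the grasp point (between the pads) lies 19 mm behind it; z points along the fingers, y is the line along which they close (so a half turn about z gives the same grasp; the last joint's range is limited). The gripper opens to 88 mm and grips with 3 to 60 N. Pads are 20 mm wide; open, the fingers measure 115 mm over their backs; the gripper's body (75 mm by 178 mm) begins 61 mm behind the grasp point.
Start: joints at [-1.41, 0.359, 1.51, -0, 1.272, -0.115], TCP at [0.163, -0.577, 0.223] pointing down, gripper open.
Joint ranges: [-2.97, 2.97], [-1.01, 2.36], [0.21, 2.38], [-0.96, 4.11], [0.2, 2.71], [-2.98, 2.98]. Speed limits (rad/s): [2.39, 2.39, 3.14, 3.14, 3.14, 3.14].

INTERFACE

Orientations are given as a unit quaternion [x, y, z, w].
In Python, from bench import move_ptp, servo_line, goto_joints, move_gripper, sleep, inverse_kinematics, capture, PlanningError, close_job, spot_in, silhouettes, current_clock, current_joint_pos, current_qvel, current_joint_torque, current_position, current_orientation, current_force, current_torque, current_finger_gap, current_grip_force gives the robot as it stands. Calls block until the motion is done:
- move_ptp(position, orientation): joint-space move of the TCP to a pose.
- servo_line(position, orientation=None, rate=0.15, contact_N=None): straight line of the TCP; orientation=None keeps the orientation; rate is the mean speed in m/s. With contact_N (N) it stops when the force on the tool has changed by that much, and returns True; else False.
- goto_joints(angles): joint-space move.
- move_gripper(opening): finger opening in m; the grip force is fixed at half the most; returns when the fingers have stopped.
- sleep(seconds).
- inverse_kinematics(position, orientation): joint angles nearest the present ones, or None.
- capture(name): name is "side" or "top"; returns a dict with "image" (420x560x3 uint8, blue, green, red), "range_z" (420x560 float32, m along the optical axis (not along the pixel's ray), 0 where there is no reading), "intrinsics" (3x3 intrinsics, pixels), "R" (3x3) and "t" (3): a world point X has camera coordinates R X + t. Camera axes: x right, y down, z forward; pixel columns grow to the right and rows downward; lengths in m; the calibration is good to about 2 mm. A picture is of the moment at which its call begins.
A pose or a line that the arm cannot do raises PlanningError and nothing moves.
- close_job(): hands the job in; it is judged then, once.
Trained networks look in the newest picture that a camera, given by its name, has taken for a name from the list of things; names that differ only in an ending like _2 or _b are one class to them, and where a whole thing is asked for, a point or a joint stands for the part that bears it (a point fixed in the world has none). Each returns a list of dicts, best first, with "conf" (0 to 1); they miss things now and then, are a little off and sometimes report something else, mostly with a low value. They report only what shows in the picture. A call takes as long as a camera call. They do not tell look-alikes from the thing itself.
- spot_in(camera, query): "xy" ([column, row] in pixels, amid what is visible of it).
- silhouettes(camera, query): "region" (420x560 bool, what is visible of it) and "xy" ([column, row] in pixels, amid what is visible of it).
Readings, each from a call of its own:
- current_clock(): time.
- current_joint_pos(): joint angles.
- current_qvel(): joint speeds.
- current_joint_torque(): joint torques, N m.
- current_position(): TCP position.
- current_orientation(): TCP orientation.
- current_force(): force on the tool from outside, world axes, zero at the start.
- current_torque(): the same for the moment, N m.
- current_finger_gap(): finger opening in m.
- current_grip_force(): force on a finger pad.
Only numpy, scipy, OpenCV 4.12 (cv2) and the standard library are available. Lean on these libraries where they do the work, as an engineer would, in place of code of your own. Each camera call takes 0.05 s, during which the arm holds its last target. There are 200 camera calls.

TASK

Fit the blue lever onto the splined shaft of the swing clamp: turn it by feel until its splines find those of the shaft, without forcing it down, and push it fully home on the shoulder. Then turn the shaft with the lever clockwise (seen from above) to its stop, so that the red strap holds down the round blank, and let go. Leave the jar, the beaker and the pot where they stand.

Things in the scene. Friction and masses are not known exactly. Their poses are not given: they have to be found in the camera images.
- lever_hub (a point): Loose blue lever (0.11 to 0.23 kg) lying flat; this is the centre of its hub, on the bore axis, 14 mm above the underside. Hub block: 42 mm along x, 36 mm along y (between two flats, good to grip), 28 mm high. z up, arm along +x. The through bore along z (25.4 mm) has six inner ribs, 3 mm wide, every 60 degrees, the first 30 degrees from x, reaching in to 9.2 mm from the axis.
- lever_knob (a point): Middle of the black knob (20 mm thick, top 40 mm above the lever's underside) on the lever's arm, 98 mm from the bore axis. The flat arm is 16 mm wide, lies in the lowest 10 mm of the lever's height (18 mm high close to the hub) and ends 106 mm from the axis. Axes as lever_hub.
- seat (a point): Point on the upright shaft axis at the height of the shoulder, 70 mm above the table; the hub's underside rests there when home (hub centre 14 mm above this point). It is fixed and does not turn with the shaft; x points to the blank's middle, z up. The collar below has radius 15.5 mm. On the shoulder stands the splined shaft: core radius 8 mm, six teeth 5 mm wide out to radius 11.5 mm, 18 mm high.
- shaft_tip (a point): Top of the shaft, on its axis, 30 mm above the shoulder (fixed, does not turn). The top 12 mm is a plain pilot, radius 8 mm, tapering to 4.5 mm. The teeth's angle differs each time and is not measured, not by clamp_shaft either. At any heading the lever centres on the pilot and rests on the teeth's ends, 18 mm above home; it drops on only within 5 degrees of one of six headings.
- clamp_shaft (a joint): Angle (rad) of the clamp shaft with its red strap: starts at 0 to 0.2 (strap clear of the blank) and goes from an open stop at -0.35 to 1.2 at the closed stop (strap over the blank). It grows clockwise seen from above, turns stiffly (0.15 N m) and stays where it is left. Between lever and shaft there is about 5 degrees of play either way.
- fixture: Grey fixed fixture: base plate 145 x 100 x 12 mm with the swing clamp and the wooden blank (65 mm round, its middle 60 mm from the shaft axis). Origin on the shaft axis at the table, x axis from the shaft to the blank, z up. The strap lies below 40 mm height.
- jar: Small pigment jar with black cap, 33 mm thick, 42 mm high; origin under its centre. A bystander.
- cup: Small cream mixing beaker, 48 mm wide, 47 mm high; origin under its centre. A bystander.
- pot: Small white open pot, 47 mm wide, 36 mm high; origin under its centre. A bystander.
There are look-alikes about, which are no part of the job. Of the things shaped like the part that bears lever_hub, the blue one is meant.

How it is judged:
By the outcome, as a careful person would: the job done as asked, in the order asked, and still so for the second after the job is handed in, with the robot touching nothing.
It also fails if it takes over 70 s, if anything falls off the work surface, if the arm or the gripper's body presses on something with over 40 N, if the wrist force passes 120 N, or if a joint passes its speed limit or range.

## Working session

There is one attempt and no reset: what is moved stays moved. The work goes in short steps, each a Python script; the robot and the scene stay as the last script left them, time stands still between calls to the robot, and variables do not carry over. Pictures are saved under pics/ and viewed, at most 10 in all, crops included, and the job is handed in when it is done.

```bash
mkdir -p pics; ls; cat > h.py <<'E'
import numpy as np, cv2
from bench import *
def px2w(c,uv,z=None):
    K,R,t=c["intrinsics"],c["R"],c["t"]; u,v=uv
    ray=R.T@np.linalg.solve(K,[u,v,1.]); o=-R.T@t
    if z is not None: return o+ray*(z-o[2])/ray[2]
    d=np.median(c["range_z"][int(v)-1:int(v)+2,int(u)-1:int(u)+2]); return o+ray*d
def cloud(c,m):
    v,u=np.nonzero(m&(c["range_z"]>0)); d=c["range_z"][v,u]
    P=np.linalg.solve(c["intrinsics"],np.vstack([u,v,np.ones(len(u))]))*d
    return (c["R"].T@(P-np.array(c["t"])[:,None])).T
E
python3 - <<'E'
from h import *
for n in("top","side"):
    c=capture(n); cv2.imwrite(f"pics/{n}0.png",c["image"]); print(n,(-c["R"].T@c["t"]).round(3),c["intrinsics"][0,0])
    for q in("lever_hub","lever_knob","seat","shaft_tip","fixture","jar","cup","pot"):
        print(q,[(np.round(d["xy"]).tolist(),round(d["conf"],2),px2w(c,d["xy"]).round(3).tolist()) for d in spot_in(n,q)])
print(current_clock())
E
```

```text
pics
top [ 0.269 -0.054  1.426] 502.84152630917197
lever_hub [([247.0, 267.0], 0.78, [0.344, 0.033, 0.015]), ([217.0, 200.0], 0.71, [0.537, 0.124, 0.001])]
lever_knob [([221.0, 205.0], 0.95, [0.519, 0.109, 0.025]), ([247.0, 268.0], 0.9, [0.34, 0.032, 0.02]), ([397.0, 257.0], 0.82, [0.369, -0.385, 0.019]), ([332.0, 215.0], 0.72, [0.485, -0.203, 0.04])]
seat [([336.0, 208.0], 0.68, [0.51, -0.217, 0.016])]
shaft_tip [([338.0, 210.0], 0.72, [0.489, -0.215, 0.096])]
fixture [([337.0, 208.0], 0.9, [0.509, -0.22, 0.015])]
jar [([291.0, 238.0], 0.55, [0.422, -0.089, 0.044])]
cup [([247.0, 155.0], 0.53, [0.666, 0.036, 0.019])]
pot [([304.0, 152.0], 0.51, [0.673, -0.13, 0.021])]
side [0.149 0.715 0.675] 433.8665513437707
lever_hub [([239.0, 280.0], 0.92, [0.522, 0.126, 0.015]), ([333.0, 279.0], 0.76, [0.331, 0.06, 0.028]), ([367.0, 182.0], 0.69, [0.363, -0.356, 0.026])]
lever_knob [([242.0, 280.0], 0.98, [0.515, 0.123, 0.014]), ([336.0, 279.0], 0.85, [0.326, 0.054, 0.025]), ([366.0, 181.0], 0.6, [0.365, -0.359, 0.027])]
seat [([306.0, 199.0], 0.59, [0.491, -0.198, 0.035])]
shaft_tip [([304.0, 201.0], 0.65, [0.493, -0.194, 0.031])]
fixture [([305.0, 200.0], 0.68, [0.492, -0.196, 0.033])]
jar []
cup [([202.0, 241.0], 0.5, [0.668, 0.045, 0.018])]
pot []
0.9
```

View pics/top0.png

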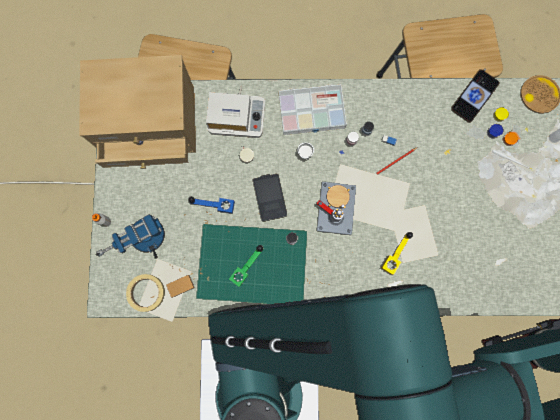

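View pics/side0.png

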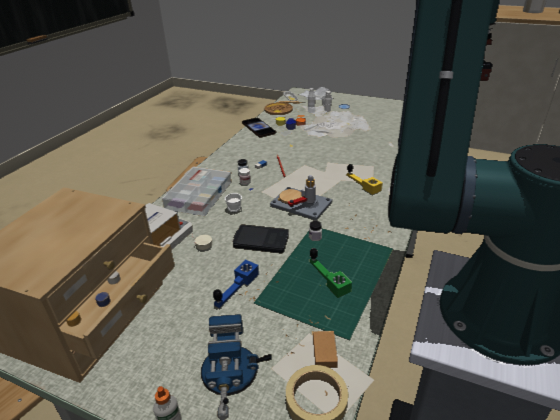

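The top view shows the blue lever with its hub at about (226,206) and knob at (192,201). The shaft is near (336,213) with the blank at (338,196), and the jar is at (292,238). The yellow and green levers are the look-alikes. Next I'll measure these in close-up.

```bash
python3 - <<'E'
from h import *
T=capture("top"); S=capture("side")
def crop(c,u,v,w,h,s): return cv2.resize(c["image"][v:v+h,u:u+w],None,fx=s,fy=s,interpolation=cv2.INTER_NEAREST)
a=np.hstack([crop(T,180,185,65,48,6),crop(T,305,175,65,48,6)])
b=np.hstack([crop(S,205,255,65,48,6),crop(S,270,165,65,48,6)])
cv2.imwrite("pics/crops.png",np.vstack([a,b]))
for n,c in(("top",T),("side",S)):
    hsv=cv2.cvtColor(c["image"],cv2.COLOR_BGR2HSV)
    m=(hsv[...,0]>100)&(hsv[...,0]<125)&(hsv[...,1]>150)&(hsv[...,2]>60)
    box=np.zeros_like(m)
    if n=="top": box[185:225,180:245]=1
    else: box[255:310,205:270]=1
    P=cloud(c,m&box); hub=P[P[:,2]>.021]
    print(n,"blue",len(P),"zpct",np.percentile(P[:,2],[2,50,90,98]).round(3))
    r=cv2.minAreaRect(hub[:,:2].astype(np.float32)*1000); print("hub rect",r,hub.mean(0).round(4))
    arm=P[P[:,2]<.014]; print("arm mean",arm.mean(0).round(4))
    for q in("lever_hub","lever_knob"):
        for d in silhouettes(n,q)[:3]:
            X=cloud(c,d["region"]); print(q,d["conf"],d["xy"],d["region"].sum(),np.median(X,0).round(4))
    # knob, dark & high near lever
    k=(hsv[...,2]<70)&box; X=cloud(c,k); X=X[X[:,2]>.03]; print("knob",len(X),X.mean(0).round(4) if len(X) else 0)
    # shaft top
    bx=np.zeros_like(m)
    if n=="top": bx[175:240,305:370]=1
    else: bx[160:225,260:345]=1
    X=cloud(c,bx); h=X[X[:,2]>.092]; s=X[(X[:,2]>.055)];print("shaft",len(h),h.mean(0).round(4) if len(h) else 0,len(s),s.mean(0).round(4),s.max(0).round(3))
    pl=X[(X[:,2]>.008)&(X[:,2]<.016)]; print("plate",cv2.minAreaRect(pl[:,:2].astype(np.float32)*1000))
    wood=(hsv[...,0]>8)&(hsv[...,0]<22)&(hsv[...,1]>70)&bx; X=cloud(c,wood); X=X[X[:,2]>.014]; print("blank",len(X),X.mean(0).round(4),cv2.minEnclosingCircle(X[:,:2].astype(np.float32)*1000))
E
```

```text
top blue 226 zpct [0.006 0.021 0.03  0.033]
hub rect ((519.0430297851562, 102.57781982421875), (55.66432189941406, 35.166595458984375), 80.0824966430664) [0.5171 0.0961 0.0277]
arm mean [0.5284 0.1604 0.0099]
lever_hub 0.68 [216.5, 201.8] 405 [0.5259 0.1196 0.0192]
lever_hub 0.56 [247.3, 264.8] 388 [0.3406 0.0381 0.024 ]
lever_knob 0.88 [396.5, 258.5] 408 [ 0.3665 -0.3786  0.0207]
lever_knob 0.86 [220.8, 204.9] 307 [0.5252 0.1106 0.0242]
lever_knob 0.54 [243.9, 268.8] 351 [0.3379 0.0402 0.0262]
knob 26 [0.5318 0.1905 0.0391]
shaft 28 [ 0.4844 -0.2159  0.0974] 108 [ 0.4819 -0.2139  0.0801] [ 0.498 -0.201  0.104]
plate ((505.29144287109375, -228.80575561523438), (147.6282196044922, 198.63623046875), 75.2880859375)
blank 418 [ 0.5417 -0.2223  0.0235] ((526.1546630859375, -222.89881896972656), 51.62976837158203)
side blue 303 zpct [0.007 0.018 0.028 0.029]
hub rect ((524.1438598632812, 132.85055541992188), (115.79747009277344, 35.78992462158203), 80.9151382446289) [0.5179 0.0996 0.027 ]
arm mean [0.5275 0.1576 0.0093]
lever_hub 0.92 [236.7, 280.8] 860 [0.525  0.1232 0.0144]
lever_hub 0.82 [369.9, 182.9] 405 [ 0.3601 -0.3703  0.0157]
lever_hub 0.72 [333.7, 276.2] 690 [0.3276 0.0504 0.0219]
lever_knob 0.95 [336.8, 278.7] 789 [0.3284 0.0505 0.0193]
lever_knob 0.7 [367.2, 180.9] 400 [ 0.3605 -0.3697  0.0159]
lever_knob 0.69 [239.3, 282.0] 789 [0.5247 0.1195 0.0159]
knob 57 [0.5332 0.1967 0.0362]
shaft 23 [ 0.4836 -0.2121  0.0962] 156 [ 0.4831 -0.2091  0.0755] [ 0.5   -0.199  0.101]
plate ((592.3434448242188, -258.9247131347656), (138.9232940673828, 350.0878601074219), 62.451751708984375)
blank 262 [ 0.5369 -0.22    0.0302] ((525.4293212890625, -218.05154418945312), 51.762271881103516)
```

View pics/crops.png

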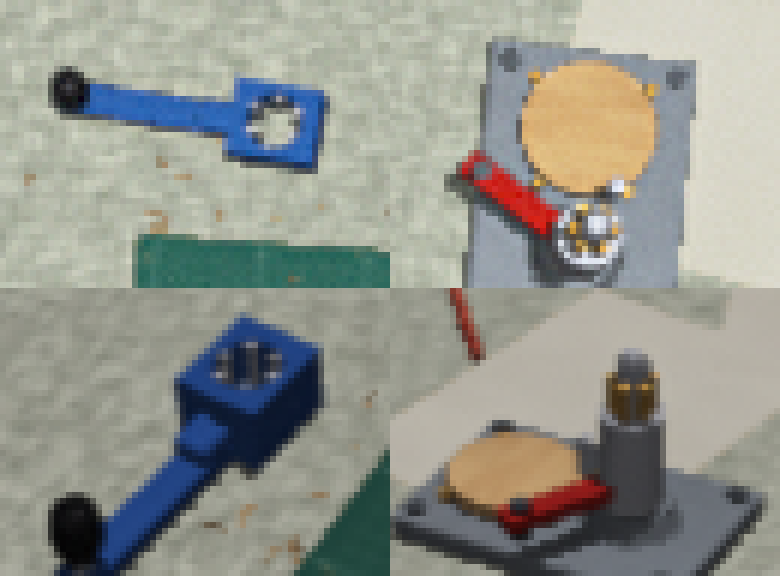

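The close-ups show the bore at top px (225.3,205.3) and side px (246.7,267.5). The pilot tip is at top (339.5,212) and side (310.3,175.8), and the strap is clear of the blank. I'll triangulate these points and check IK.

```bash
cat >> h.py <<'E'
from scipy.spatial.transform import Rotation as Ro
def down(a):
    x=np.array([np.cos(a),np.sin(a),0]); z=np.array([0,0,-1.]); return Ro.from_matrix(np.c_[x,np.cross(z,x),z]).as_quat()
def tri(obs):
    A=[];b=[]
    for c,(u,v) in obs:
        o=-c["R"].T@c["t"]; r=c["R"].T@np.linalg.solve(c["intrinsics"],[u,v,1.]); r/=np.linalg.norm(r); M=np.eye(3)-np.outer(r,r); A.append(M); b.append(M@o)
    return np.linalg.lstsq(np.vstack(A),np.hstack(b),rcond=None)[0]
E
python3 - <<'E'
from h import *
T=capture("top"); S=capture("side")
for n,a,b,z in(("hubtop",(225.0,205.1),(246.4,267.2),.028),("knobtop",(191.2,200.0),(217.,291.5),.04),("tip",(339.2,211.8),(310.1,175.3),.1),("blank",(338,196),(290,196.5),.03)):
    print(n,tri([(T,a),(S,b)]).round(4),px2w(T,a,z).round(4),px2w(S,b,z).round(4))
H=np.array([.517,.1]);tip=np.array([.485,-.215])
for a in (1.43,1.43+np.pi,1.43-np.pi):
  for s in(-70,-30,0,30,60):
    q=inverse_kinematics([*tip,.12],down(a+np.radians(s))); print(round(a,2),s,None if q is None else np.round(q,2))
  q=inverse_kinematics([*H,.01],down(a));print("pick",None if q is None else np.round(q,2))
E
```

```text
hubtop [0.5177 0.0964 0.0281] [0.5174 0.0963 0.028 ] [0.5182 0.0964 0.028 ]
knobtop [0.5331 0.1916 0.0365] [0.5302 0.19   0.04  ] [0.5334 0.195  0.04  ]
tip [ 0.4856 -0.2168  0.0985] [ 0.485  -0.2167  0.1   ] [ 0.4851 -0.2142  0.1   ]
blank [ 0.5463 -0.2248  0.0126] [ 0.5416 -0.223   0.03  ] [ 0.5371 -0.2     0.03  ]
1.43 -70 [-0.55  0.38  1.78 -0.    0.99  0.82]
1.43 -30 [-0.55  0.38  1.78 -0.    0.99  0.12]
1.43 0 [-0.55  0.38  1.78 -0.    0.99 -0.41]
1.43 30 [-0.55  0.38  1.78 -0.    0.99 -0.93]
1.43 60 [-0.55  0.38  1.78 -0.    0.99 -1.45]
pick [ 0.06  0.54  1.87 -0.    0.73  0.2 ]
4.57 -70 [-0.55  0.38  1.78 -0.    0.99 -2.33]
4.57 -30 None
4.57 0 [-0.55  0.38  1.78 -0.    0.99  2.73]
4.57 30 [-0.55  0.38  1.78 -0.    0.99  2.21]
4.57 60 [-0.55  0.38  1.78 -0.    0.99  1.69]
pick [ 0.06  0.54  1.87 -0.    0.73 -2.94]
-1.71 -70 [-0.55  0.38  1.78 -0.    0.99 -2.33]
-1.71 -30 None
-1.71 0 [-0.55  0.38  1.78 -0.    0.99  2.73]
-1.71 30 [-0.55  0.38  1.78 -0.    0.99  2.21]
-1.71 60 [-0.55  0.38  1.78 -0.    0.99  1.69]
pick [ 0.06  0.54  1.87 -0.    0.73 -2.94]
```

The two views agree: hub at (0.5177, 0.0963) with its top at 0.028, tip at (0.485, -0.216, ~0.099). I take the lever heading as about 81°. Now I'll grasp it.

```bash
python3 - <<'E'
from h import *
a=np.radians(81.2); q=down(a); H=[.5177,.0963]
move_ptp([*H,.10],q)
print(servo_line([*H,.005],rate=.1,contact_N=8),current_position().round(4))
move_gripper(.02); print("gap",current_finger_gap(),current_grip_force())
servo_line([H[0],H[1],.15],rate=.15); print(current_finger_gap(),current_force(),current_clock())
move_ptp([.4853,-.2160,.15],q)
T=capture("top");S=capture("side")
def crop(c,u,v,w,h,s): return cv2.resize(c["image"][v:v+h,u:u+w],None,fx=s,fy=s,interpolation=cv2.INTER_NEAREST)
cv2.imwrite("pics/carry.png",np.hstack([crop(S,240,110,130,120,3),crop(T,285,150,130,120,3)]))
print(current_position(),current_force().round(2),current_torque().round(3),current_clock())
E
```

```text
False [0.5182 0.0963 0.0054]
gap 0.03619794874203268 29.74043905735016
0.035858375842167584 [-0.58887404 -0.72715408 -2.21612211] 7.0833
[ 0.48560534 -0.21464246  0.14989988] [ 0.23  0.08 -1.52] [-0.051 -0.088 -0.019] 8.3833
```

View pics/carry.png

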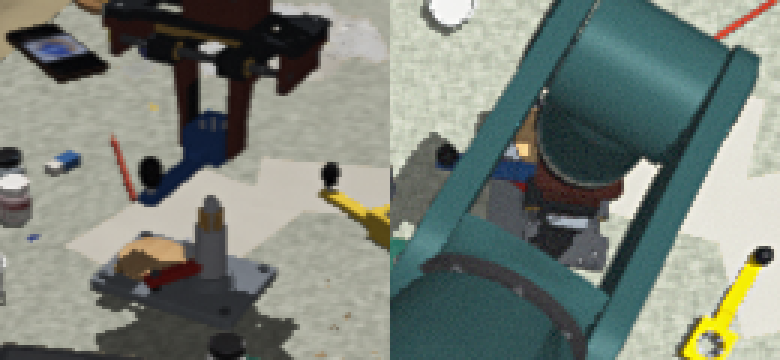

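The lever is held level and square over the shaft, with its knob to the left. I'll lower it gently onto the pilot.

```bash
python3 - <<'E'
from h import *
sleep(.3); print(current_position().round(4)); f0=current_force()
servo_line([.4853,-.2160,.112],rate=.08); sleep(.2);print(current_position().round(4),(current_force()-f0).round(2))
print(servo_line([.4853,-.2160,.086],rate=.02,contact_N=5)); 
for _ in range(2): print(current_position().round(4),(current_force()-f0).round(2),current_torque().round(3),current_clock()); sleep(.2)
E
```

```text
[ 0.4855 -0.2155  0.15  ]
[ 0.4857 -0.2163  0.1125] [ 0.58 -0.23  0.68]
True
[ 0.4859 -0.2163  0.091 ] [ 2.19 -1.06 -1.72] [-0.273 -0.496  0.107] 10.4667
[ 0.4859 -0.2163  0.091 ] [ 4.06 -1.73 -1.74] [-0.388 -0.604 -0.009] 10.6667
```

```bash
python3 - <<'E'
from h import *
f0=np.array([.23,.08,-1.52])
p=np.array([.4853,-.2160,.091])
for i in range(4):
    f=current_force()-f0; p[:2]+=np.clip(f[:2]*1.5e-4,-.0006,.0006); servo_line(p,rate=.02); sleep(.15)
    print(p.round(4),current_position().round(4),(current_force()-f0).round(2),current_torque().round(3))
h=servo_line([p[0],p[1],.084],rate=.015,contact_N=5); sleep(.15)
print(h,current_position().round(4),(current_force()-f0).round(2),current_torque().round(3),current_clock())
E
```

```text
[ 0.4859 -0.2163  0.091 ] [ 0.4859 -0.2163  0.091 ] [ 3.51 -1.56 -2.04] [-0.295 -0.688 -0.003]
[ 0.4864 -0.2165  0.091 ] [ 0.4861 -0.2164  0.0909] [ 1.35 -0.97 -0.96] [-0.181 -0.338  0.08 ]
[ 0.4866 -0.2167  0.091 ] [ 0.4863 -0.2165  0.0909] [-0.17 -0.54 -0.58] [-0.062 -0.251 -0.02 ]
[ 0.4866 -0.2168  0.091 ] [ 0.4864 -0.2167  0.091 ] [-0.08 -0.34 -0.68] [-0.005 -0.149 -0.013]
False [ 0.4866 -0.2168  0.084 ] [-0.12 -0.02 -0.16] [-0.071 -0.187  0.021] 13.2333
```

No force at 0.084, which is well below the teeth ends (about 0.093), so the splines seem to have met already. I'll continue to the shoulder.

```bash
python3 - <<'E'
from h import *
f0=np.array([.23,.08,-1.52]); p=np.array([.4867,-.2169,.070])
h=servo_line(p,rate=.02,contact_N=10); sleep(.2)
print(h,current_position().round(4),(current_force()-f0).round(2),current_torque().round(3),current_finger_gap(),current_clock())
S=capture("side")
cv2.imwrite("pics/seat.png",cv2.resize(S["image"][110:230,240:370],None,fx=5,fy=5,interpolation=cv2.INTER_CUBIC))
E
```

```text
True [ 0.4867 -0.2169  0.0749] [-0.96  1.03  6.92] [-0.051  0.036 -0.052] 0.03616343742335269 13.9417
```

View pics/seat.png

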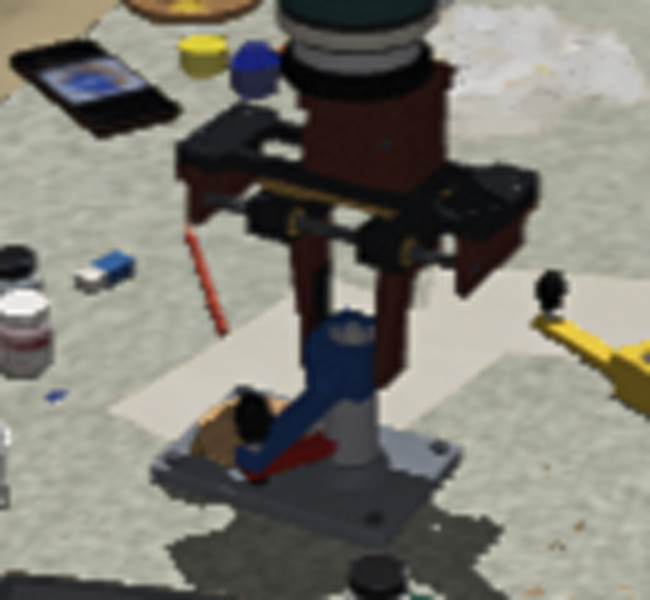

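Contact at TCP z = 0.0749 matches home exactly (hub underside at 70 mm). Now I'll turn clockwise in steps, watching the torque.

```bash
python3 - <<'E'
from h import *
p=np.array([.4867,-.2169,.0752]); servo_line(p,rate=.02); sleep(.1)
q=np.array(current_joint_pos()); j0=q[5]; t0=current_torque()[2]; print(j0,t0)
d=0; 
while d<82:
    d+= 6 if d<48 else 2
    q2=np.array(inverse_kinematics(p,down(np.radians(81.2-d)))); goto_joints(q2); sleep(.05)
    t=current_torque()[2]; a=np.degrees(current_joint_pos()[5]-j0)
    print(d,round(a,2),round(t,3),current_force().round(1),round(current_position()[2],4))
    if abs(t-t0)>.7: break
print(current_finger_gap(),current_clock())
E
```

```text
-0.3955877240638225 -0.03999187249578219
6 5.85 0.024 [ 1.3  0.5 -3.6] 0.075
12 11.78 0.037 [ 3.  -0.2 -4.2] 0.0751
18 17.76 0.067 [ 2.3  0.1 -4.6] 0.0752
24 23.75 0.118 [ 3.3 -0.1 -5.1] 0.0753
30 29.75 0.039 [ 3.3 -0.3 -3.9] 0.0753
36 35.75 0.075 [ 3.4  0.3 -5.3] 0.0753
42 41.75 0.041 [ 4.4 -0.1 -4.4] 0.0753
48 47.81 0.063 [ 4.6  0.4 -5.2] 0.0753
50 49.8 0.114 [ 4.6 -0.5 -5. ] 0.0753
52 51.8 0.134 [ 4.6 -0.6 -5.2] 0.0753
54 53.8 0.128 [ 4.6 -0.1 -4.6] 0.0753
56 55.79 0.146 [ 5.8 -1.  -5. ] 0.0753
58 57.8 0.107 [ 4.8 -0.8 -5.3] 0.0753
60 59.8 0.158 [ 6.1 -0.5 -5.2] 0.0753
62 61.79 0.182 [ 4.8 -0.4 -5.8] 0.0753
64 63.76 0.498 [ 6.1 -0.5 -5.2] 0.0753
66 65.74 0.934 [ 4.9 -0.6 -4.2] 0.0754
0.03579260167059242 19.4417
```

The torque jumps to 0.93 N·m after about 65°, so that is the closed stop. I'll relax within the play, press home, release and withdraw.

```bash
python3 - <<'E'
from h import *
p=np.array([.4867,-.2169,.0752]); goto_joints(inverse_kinematics(p,down(np.radians(81.2-63.5)))); sleep(.1)
print(current_torque().round(3)); h=servo_line([p[0],p[1],.071],rate=.02,contact_N=8); print(h,current_position().round(4))
servo_line([p[0],p[1],.0752],rate=.02)
move_gripper(.07); sleep(.2); servo_line([p[0],p[1],.2],rate=.12)
goto_joints([-1.41,.359,1.51,0,1.272,-.115]); sleep(.3)
T=capture("top");S=capture("side")
def crop(c,u,v,w,h,s): return cv2.resize(c["image"][v:v+h,u:u+w],None,fx=s,fy=s,interpolation=cv2.INTER_CUBIC)
cv2.imwrite("pics/end.png",np.hstack([crop(T,275,145,100,110,4),crop(S,250,145,100,110,4)]))
hsv=cv2.cvtColor(T["image"],cv2.COLOR_BGR2HSV); m=(hsv[...,0]>100)&(hsv[...,0]<125)&(hsv[...,1]>150)&(hsv[...,2]>60); m[:175]=0;m[245:]=0;m[:,:300]=0;m[:,375:]=0
P=cloud(T,m); print(len(P),np.percentile(P[:,2],[10,50,90,97]).round(4),current_clock())
for c in("jar","cup","pot"): print(c,[px2w(T,d["xy"]).round(3) for d in spot_in("top",c)])
E
```

```text
[-0.209 -0.906  0.29 ]
True [ 0.4873 -0.2173  0.0747]
263 [0.0788 0.0901 0.1002 0.1024] 24.5417
jar [array([ 0.416, -0.093,  0.045])]
cup [array([0.673, 0.041, 0.015])]
pot [array([ 0.682, -0.133,  0.022])]
```

View pics/end.png

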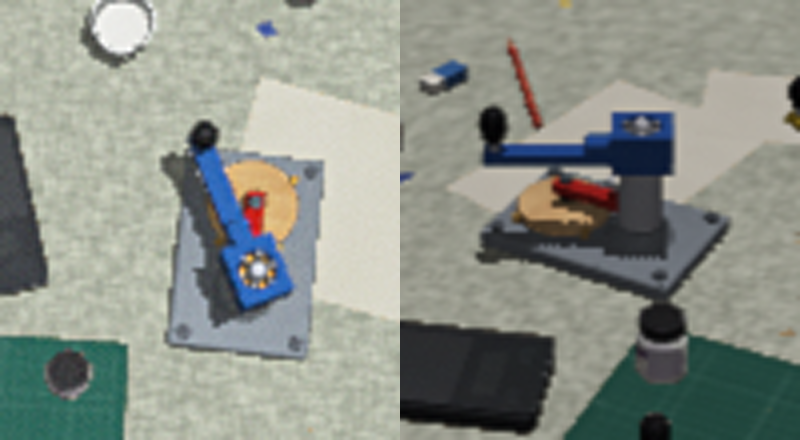

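The end picture shows the hub home on the shoulder at top (258,270), the red strap over the blank, the jar and pot in place and the gripper clear. Handing in.

```bash
python3 -c "
from bench import *
print(close_job())"
```

```text
the job is handed in; nothing more can be done
None
```

I fitted the blue lever fully home on the splined shaft and turned it clockwise to its stop so the red strap holds the blank, then let go and handed the job in at about 25 s; the splines met at the first heading, so no search by turning was needed.

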